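# Close up the cassette rack with its squeeze-release end stop

### The arm

A 7-joint arm with a two-finger parallel gripper is mounted at the origin on a cart in front of the work surface, level with it; the furniture and walls round the work are solid. World frame = base frame: x ahead of the robot, y to its left, z up, the work surface at z = 0. Lengths are in m, angles in degrees, forces in N, time in s.
With the tool pointing down it reaches from about 0.425 to 0.875 m from the base axis. Payload 4.7 kg.
Tool frame: the origin (TCP) lies on the centre line of the jaws, within the pads' length; the fingertips stand 14 mm ahead of it and the grasp point (between the pads) lies 5 mm behind it; z points along the fingers, y is the line along which they close (so a half turn about z gives the same grasp; the last joint's range is limited). The gripper opens to 87 mm and grips with 3 to 60 N. Pads are 19 mm wide; open, the fingers measure 117 mm over their backs; the gripper's body (75 mm by 190 mm) begins 51 mm behind the grasp point.
Start: joints at [78.157, 18.392, -4.016, 83.108, 1.295, 78.541, -3.26], TCP at [0.142, -0.634, 0.237] pointing down, gripper open.
Joint ranges: [-163.93, 163.93], [-17.29, 119.83], [-79.2, 71.16], [3.27, 140.29], [-89.18, 269.18], [5.43, 117.66], [-154.24, 154.24]. Speed limits (degrees/s): [147.25, 147.25, 180, 180, 180, 180, 180].

### API

Orientations are given as [roll, pitch, yaw] about the fixed x, y, z axes, in that order (R = Rz(yaw) Ry(pitch) Rx(roll)).
In Python, from cell import env gives the robot as it stands.
- The arm moves only by the tool jog_arm, never from a script. Its argument "motion" is a list that holds one entry, the list of rows, each a list of 7 numbers: the shift along the tool's x, y, z in units of 0.1 m (1.0 is 0.1 m), then the turn, a rotation vector about the tool's x, y, z in units of 180 degrees (1.0 is 180 degrees), then the closure, from 0 (fully open) to 1 (shut). A call has 1 to 5 rows; each row is the pose to reach, as a shift and turn from the pose commanded when the call began, along the tool's axes at that moment, turning the shorter way round; what a row does not reach only later rows make up. A row lasts 1/10 s, in which the tool goes at most 50 mm and 8.59 degrees, less where a joint would pass 70% of its speed; a pose out of reach is approached as far as the arm can. A call with a number of a shift or a turn outside -1 to 1 is refused whole. A call with a gripper value outside its range is refused whole. The fingers move at their own pace and stop on an object; "grip_force" is the grip in N (left out, the last holds). Time passes only in rows, so rows that repeat a pose let the fingers close. It gives the time, the measured TCP pose, the force, the opening and the grip force at its end, in the units of the state.
- env.get_obs(): the state, without advancing time (a new reading comes with each control period).
- env.read_camera(name): name is "scene" or "top" or "wrist"; returns (picture, depth): 400x640x3 uint8, red, green, blue; 400x640 float32, m along the optical axis (not along the pixel's ray), 0 where there is no reading.
- env.camera_info(name): a dict with "camera_matrix" (3x3 intrinsics, pixels), "origin" and "orientation" of the camera in the world; the wrist camera has in their place "mount" (4x4, takes a point from camera to tool coordinates, whose origin is the TCP and whose axes are the flange's). Camera axes: x right, y down, z forward; pixel columns grow to the right and rows downward; lengths in m; the calibration is good to about 2 mm. A picture is of the moment at which its call begins: read the wrist's pose just before it. camera_info takes no time and is no camera call.
- env.sign_off(): hands the job in; it is judged then, once.
The state is a dict: "time_s": time; "qpos": joint angles; "joint_velocities": joint speeds; "effort": joint torques, N m; "tool_pos": TCP position; "tool_rot": TCP orientation; "force": force on the tool from outside, world axes, zero at the start; "wrist_torque": the same for the moment, N m; "grip_width": finger opening in m; "grasp_force": force on a finger pad.
Only numpy, scipy, OpenCV 4.12 (cv2) and the standard library are available. Lean on these libraries where they do the work, as an engineer would, in place of code of your own. Each camera call takes 0.05 s, during which the arm holds its last target. There are 200 camera calls.

### The job

Three instrument cassettes stand loosely on edge in the rack: squeeze the release lever of the rack's sliding end stop against its handle post and, keeping it squeezed, slide the stop along until it presses the cassettes together snugly, but gently, against the stop screws of the fixed end plate. Then take the pressure off, let go of the lever and ease the stop back until its catch drops fully into the first notch. Never force the catch against the notches, keep the cassettes standing, and leave the small things behind the rack where they are.

Things in the scene. Friction and masses are not known exactly. Their poses are not given: they have to be found in the camera images.
- cassette_rack: Low steel rack, 215 (x) x 400 (y) x 20 mm, fixed, turned up to 0.22 rad. Origin: centre of underside, on the worktop; z up, y along the rack from the sliding stop to the end plate. Cassettes stand on runners at z = 12 mm. Its rail on the -x side, next to the robot, is notched from y = -200 to +4 mm: pitch 10 mm, gaps 6 mm long and 5.5 mm deep, lands 4 mm long, their tops at z = 20 mm.
- end_plate: Fixed upright steel plate, 186 mm wide, top at z = 114 mm, at the rack's +y end and square to it; how far along varies. Two rubber-tipped stop screws at z = 74 mm stand out of it towards the cassettes by 3 to 14 mm, screwed in differently each time and not measured; the row comes to rest on them. Origin: middle of its face towards the cassettes, at worktop height; axes as the rack's.
- end_stop: Sliding end stop, guided along the rack's y, 2 N of friction: face plate 186 mm wide, top at z = 110 mm, and behind it (-y) a black upright handle post. Origin: middle of the face that meets the cassettes, at worktop height; axes as the rack's. Post: 26 mm (x) by 12 mm (y), local y = -60 to -48 mm, top at z = 120 mm; 45 mm of free space for a finger between plate and post.
- release_lever: Dark steel lever behind the post; origin on its hinge, local y = -85 mm of the stop, z = 30 mm. Blade 22 mm wide, 7 mm thick, leaning up to z = 119 mm. Pinched with the post from above, along the rack's y, at z = 100 mm, the span over both shuts from 47 mm at rest to 34 mm (0.18 rad, end of travel; spring 2 to 5 N) and the catch lifts 7 mm. Let go, it springs back.
- post_grip (a point): Middle of the handle post's face towards the cassettes, 100 mm above the worktop: where one finger pad bears.
- lever_grip (a point): On the lever blade's outer face (towards -y), about 100 mm above the worktop: where the other finger pad bears. It moves with the lever.
- catch_tip (a point): Foot of the catch, a 3 mm tooth on an arm of the lever, over the notched rail, 125 mm behind the stop's face. Its height above the worktop: 15.5 mm fully down in a notch, 20 mm riding on a land, over 21.5 mm with the lever squeezed. Let go over a land it rides with a light drag (1 N) and drops at the next gap, then blocks the stop within 3 mm. It bears up to 30 N.
- cassette_1: Pale perforated instrument cassette on edge, nearest the stop, loose: 28.5 mm thick (rack y), 186 mm long (x), 136 mm high, 0.2 to 0.3 kg. Origin: on its face towards the end plate, mid-length, 66 mm above its lower edge; its own x points down, z to the stop. Three in contact measure 85.5 mm. Snug: the stop bears on it with 6 to 18 N, the row against the screws; over 25 N bends the lid.
- cassette_2: The middle cassette, like cassette_1.
- cassette_3: The cassette nearest the end plate, like cassette_1.
- drop_bottle: Small brown dropper bottle, 33 mm wide, 102 mm high, upright behind the rack (its +x side). Origin at its foot. To be left alone.
- bond_bottle: Small dark bottle with a white cap, 23 mm wide, 55 mm high, upright behind the rack. Origin at its foot. To be left alone.
- bur_block: Small light block with upright burs, 34 x 62 x 34 mm, behind the rack. Origin at its foot. To be left alone.

How it is judged (in metres and radians):
On the way, in this order (a step that is already met when the one before it is completed fails the run):
1. the release lever is squeezed between the fingers and its catch is lifted clear of the notches (z of catch_tip in the frame of cassette_rack above 0.0213 m and contact force between the fingers and release_lever above 1 N), for 0.2 s.
2. the stop presses the whole row snugly against the screws of the end plate (contact force between end_stop and cassette_1 above 4 N and contact force between cassette_3 and end_plate above 2 N), for 0.2 s.
At the end, for the whole second after the job is handed in: Catch fully down in a notch (tip within 1 mm of its lowest); stop's face within 14 mm of cassette_1 (one notch and play), gaps in the row under 4 mm in all, cassette_3 within 18 mm of the end plate's face; cassettes upright within 0.14 rad; all at rest (z of catch_tip in the frame of cassette_rack below 0.0165 m and z of end_stop in the frame of cassette_1 below 0.0425 m and z of cassette_1 in the frame of cassette_3 below 0.061 m and y of cassette_3 in the frame of end_plate above -0.018 m and angle between each of cassette_1, cassette_2, cassette_3's own x axis and vertical above 3 rad and linear speed of end_stop below 0.01 m/s and linear speed of each of cassette_1, cassette_2, cassette_3 below 0.02 m/s); the robot touches nothing.
It fails at once if the stop squeezes the cassettes with more than 25 N (contact force between end_stop and cassette_1 above 25 N).
It fails at once if the catch is forced against the notched rail with more than 30 N (contact force between release_lever and cassette_rack above 30 N).
It fails at once if a cassette falls over (angle between any of cassette_1, cassette_2, cassette_3's own x axis and vertical below 2.7 rad).
It fails at once if a thing behind the rack is moved more than 20 mm (distance of any of drop_bottle, bond_bottle, bur_block from where it was at the start of the episode above 0.02 m).
It also fails if it takes over 54 s, if anything falls off the work surface, if the arm or the gripper's body presses on something with over 40 N, if the wrist force passes 120 N, or if a joint passes its speed limit or range.

## Working session

There is one attempt and no reset: what is moved stays moved. The work goes in short steps, Python scripts to look and compute and a tool call to move; the robot and the scene stay as the last step left them, time stands still between calls to the robot, and variables do not carry over. Pictures are saved under pics/ and viewed, at most 10 in all, crops included, and the job is handed in when it is done.

Besides the shell and the picture viewer there is one more tool, called after "Request:" by a JSON object that holds its "method" and its "body". jog_arm: Moves the arm, as the interface text tells. Shifts and turns lie within -1 to 1; 1 stands for 0.1 m of shift or 180 degrees of turn. Its arguments: {"type":"object","properties":{"motion":{"type":"array","items":{"type":"array","items":{"type":"array","items":{"type":"number"}}}},"grip_force":{"type":"number"}},"required":["motion"]}

```bash
ls; mkdir -p pics
python3 - <<'E'
from cell import env
import cv2,numpy as np
o=env.get_obs();print(o)
for n in("scene","top"):
    p,d=env.read_camera(n);cv2.imwrite(f"pics/{n}0.png",p[:,:,::-1]);np.save(f"pics/{n}0.npy",d);i=env.camera_info(n);print(n,i)
print(env.camera_info("wrist"))
E
```

```text
pics
{'time_s': 0.0, 'qpos': array([78.15721517, 18.43932247, -4.01498662, 83.17392021,  1.29842828,
       78.54025392, -3.25963769]), 'joint_velocities': array([ 0.00923179,  0.05940803,  0.03462928,  0.07881778, -0.10796001,
       -0.01516099,  0.15291879]), 'effort': array([-2.97274537e-04, -4.91290033e+01, -4.03537760e-01, -3.12531495e+01,
       -6.36685244e-02,  4.36752546e-02,  1.94846425e-04]), 'tool_pos': array([ 0.14216683, -0.633734  ,  0.23546705]), 'tool_rot': array([-1.79891933e+02,  9.20272489e-03,  1.26530510e+01]), 'force': array([-0.30305347,  0.65076007,  0.57926229]), 'wrist_torque': array([-0.03239357, -0.03906134, -0.03903711]), 'grasp_force': 0.0, 'grip_width': 0.08717707569644079}
scene {'camera_matrix': array([[499.71334303,   0.        , 315.8513336 ],
       [  0.        , 499.71334303, 205.69568498],
       [  0.        ,   0.        ,   1.        ]]), 'origin': array([ 0.5086944 , -0.53017789,  0.87477583]), 'orientation': array([-144.29718561,   -1.01808478,   -1.39948017])}
top {'camera_matrix': array([[440.75653768,   0.        , 312.89734627],
       [  0.        , 440.75653768, 199.94630909],
       [  0.        ,   0.        ,   1.        ]]), 'origin': array([0.41482159, 0.05091912, 1.059117  ]), 'orientation': array([-174.51742159,   -1.04051176,  -88.58181952])}
{'camera_matrix': array([[317.91739235,   0.        , 323.25157897],
       [  0.        , 317.91739235, 200.59219768],
       [  0.        ,   0.        ,   1.        ]]), 'mount': array([[-2.53633855e-04, -9.69983029e-01, -2.43172488e-01,
         6.49267304e-02],
       [ 9.99999569e-01, -2.88139931e-05, -9.28084683e-04,
        -3.51164507e-04],
       [ 8.93219622e-04, -2.43172618e-01,  9.69982618e-01,
        -1.50308418e-01],
       [ 0.00000000e+00,  0.00000000e+00,  0.00000000e+00,
         1.00000000e+00]])}
```

View pics/scene0.png

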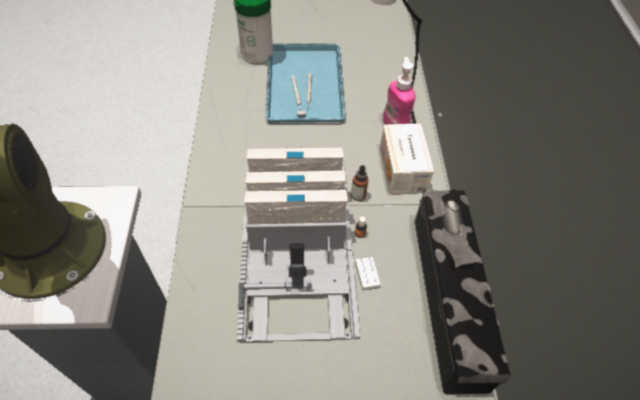

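View pics/top0.png

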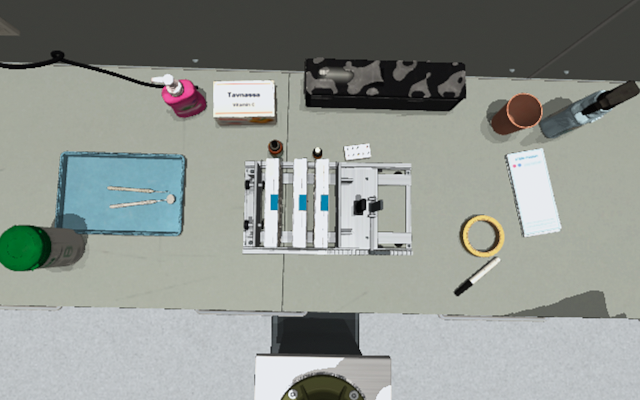

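The scene and top views show the rack, three cassettes with blue labels, the stop with its black post at top-view pixel (361,206) and the lever at about (376,206). Next I'll enlarge this area and use depth.

```bash
cat > h.py <<'E'
import numpy as np,cv2
from scipy.spatial.transform import Rotation as R
from cell import env
def pose(n,o=None):
    i=env.camera_info(n);K=i["camera_matrix"]
    if n=="wrist":
        T=np.eye(4);T[:3,:3]=R.from_euler("xyz",o["tool_rot"],degrees=True).as_matrix();T[:3,3]=o["tool_pos"];T=T@i["mount"]
        return K,T[:3,:3],T[:3,3]
    return K,R.from_euler("xyz",i["orientation"],degrees=True).as_matrix(),np.array(i["origin"])
def cloud(d,K,Rm,t):
    v,u=np.mgrid[:d.shape[0],:d.shape[1]]
    P=np.stack([(u-K[0,2])/K[0,0]*d,(v-K[1,2])/K[1,1]*d,d],-1)
    return P@Rm.T+t
def ray(px,K,Rm,t):
    r=Rm@np.array([(px[0]-K[0,2])/K[0,0],(px[1]-K[1,2])/K[1,1],1]);return t,r
def onz(px,z,*c):
    t,r=ray(px,*c);return t+r*(z-t[2])/r[2]
def tri(p1,c1,p2,c2):
    a,r=ray(p1,*c1);b,s=ray(p2,*c2)
    k=np.linalg.lstsq(np.c_[r,-s],b-a,rcond=None)[0];A=a+r*k[0];B=b+s*k[1];return (A+B)/2,np.linalg.norm(A-B)
E
python3 - <<'E'
from h import *
for n in("top","scene"):
    p=cv2.imread(f"pics/{n}0.png");d=np.load(f"pics/{n}0.npy");c=pose(n);P=cloud(d,*c)
    m=(P[...,0]>.35)&(P[...,0]<.75)&(P[...,1]>-.35)&(P[...,1]<.25)&(d>0)
    Q=P[m]
    for lo,hi in((-.01,.008),(.015,.03),(.104,.117),(.117,.126),(.14,.156)):
        s=Q[(Q[:,2]>lo)&(Q[:,2]<hi)];
        if len(s): print(n,lo,hi,len(s),s.min(0).round(3),s.max(0).round(3),np.median(s,0).round(3))
    # cassettes tops: yaw
    top=m&(P[...,2]>.14)&(P[...,2]<.156)
    k,l,st,ce=cv2.connectedComponentsWithStats(top.astype(np.uint8))
    for i in range(1,k):
        if st[i,4]>50:
            s=P[l==i];(cx,cy),(w,h),a=cv2.minAreaRect((s[:,:2]*1000).astype(np.float32));vx=cv2.fitLine((s[:,:2]).astype(np.float32),2,0,.01,.01).ravel()
            print(" cass",st[i],(cx,cy),(w,h),a,np.degrees(np.arctan2(vx[1],vx[0])),s[:,2].mean())
p=cv2.imread("pics/top0.png");a=cv2.resize(p[145:265,235:425],None,fx=4,fy=4,interpolation=cv2.INTER_CUBIC)
cv2.imwrite("pics/topc.png",a)
p=cv2.imread("pics/scene0.png");a=cv2.resize(p[200:350,230:370],None,fx=4,fy=4,interpolation=cv2.INTER_CUBIC)
cv2.imwrite("pics/scenec.png",a)
E
```

```text
top -0.01 0.008 26551 [ 0.35 -0.35 -0.01] [0.75  0.25  0.008] [ 0.571 -0.13  -0.001]
top 0.015 0.03 4630 [ 0.388 -0.35   0.015] [0.75  0.247 0.03 ] [ 0.493 -0.064  0.02 ]
top 0.104 0.117 624 [ 0.406 -0.295  0.104] [0.75  0.166 0.117] [ 0.508 -0.018  0.111]
top 0.117 0.126 145 [ 0.408 -0.113  0.117] [0.586 0.165 0.126] [ 0.499 -0.067  0.119]
top 0.14 0.156 3235 [0.405 0.006 0.14 ] [0.593 0.139 0.15 ] [0.496 0.065 0.143]
 cass [ 263  158   16   89 1076] (497.5506286621094, 124.44737243652344) (184.5636444091797, 27.696149826049805) 0.516426682472229 0.5888152 0.14351722015116458
 cass [ 292  158   15   89 1084] (499.1331787109375, 65.65142822265625) (185.0134735107422, 27.675243377685547) 0.6832316517829895 0.8325374 0.14336169817331762
 cass [ 314  158   15   89 1075] (500.1513977050781, 20.057064056396484) (184.99899291992188, 27.54020881652832) 0.20575383305549622 0.26922247 0.14344695281359965
scene -0.01 0.008 30635 [ 0.35  -0.308 -0.007] [0.75  0.25  0.008] [ 0.607 -0.179 -0.   ]
scene 0.015 0.03 5816 [ 0.386 -0.301  0.015] [0.75  0.249 0.03 ] [ 0.527 -0.071  0.021]
scene 0.104 0.117 1601 [ 0.403 -0.298  0.104] [0.75  0.165 0.117] [0.515 0.003 0.11 ]
scene 0.117 0.126 888 [ 0.404 -0.116  0.117] [0.589 0.161 0.126] [0.497 0.05  0.121]
scene 0.14 0.156 3335 [0.403 0.002 0.14 ] [0.59  0.138 0.151] [0.497 0.059 0.143]
 cass [ 247  148   96   13 1015] (495.9377746582031, 122.33541107177734) (185.0494384765625, 30.3409366607666) 0.37328746914863586 0.69942355 0.14357218732317742
 cass [ 245  171  100   14 1108] (496.62384033203125, 63.28022003173828) (185.75343322753906, 29.871471405029297) 0.4028339982032776 0.7725581 0.14365158555753027
 cass [ 244  190  103   14 1206] (497.17742919921875, 17.469707489013672) (185.4429168701172, 29.785154342651367) 0.5163583159446716 0.419218 0.14363448441606033
```

View pics/topc.png

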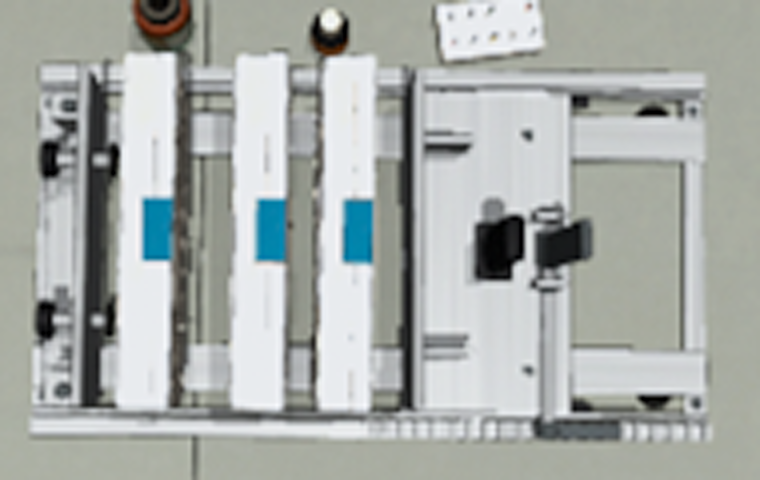

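View pics/scenec.png

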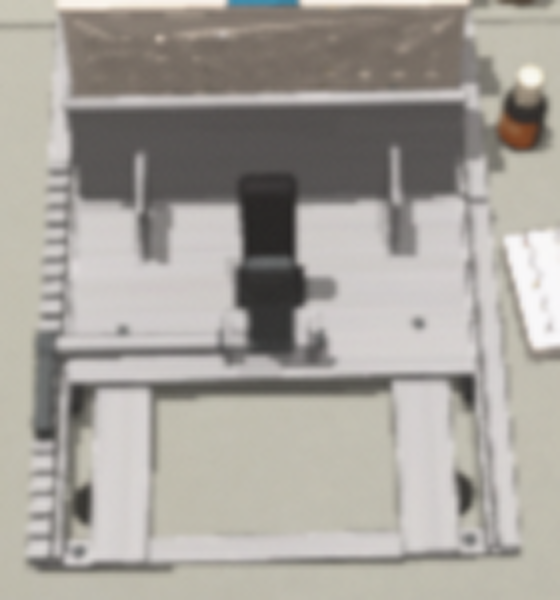

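Post top: top view ≈(362.8,204.9), scene ≈(296.8,245.8); lever top: top ≈(380,205), scene ≈(297.5,266). The stop plate is at top-crop x≈412, the end plate at x≈90. The catch arm lies over the notched rail at crop (580,428).

Run:
```python
from h import *
ct,cs=pose("top"),pose("scene")
def T(u,v):return (235+u/4-.375,145+v/4-.375)
def S(u,v):return (230+u/4-.375,200+v/4-.375)
# post top centre, lever top centre, plate top ends(cassette side)
for nm,a,b in(("post top",T(511,232),S(267,183)),("lever top",T(580,240),S(270,262)),("rack corner -x-y",T(710,438),S(30,565)),("rack corner +x-y",T(704,76),S(515,550))):
    print(nm,[x.round(4) if hasattr(x,'round') else x for x in tri(a,ct,b,cs)])
for n,c in(("top",ct),("scene",cs)):
    d=np.load(f"pics/{n}0.npy");P=cloud(d,*c)
    X,Y,Z=P[...,0],P[...,1],P[...,2]
    def fit(nm,m):
        s=P[m]; 
        if len(s)<8: print(n,nm,len(s));return
        v=cv2.fitLine(s[:,:2].astype(np.float32),4,0,.001,.001).ravel()
        print(n,nm,len(s),"med",np.median(s,0).round(4),"min",s.min(0).round(4),"max",s.max(0).round(4),"ang",np.degrees(np.arctan2(v[1],v[0])).round(2))
    fit("stop plate top",(abs(Z-.11)<.006)&(Y<-.005)&(Y>-.05)&(X>.4)&(X<.6))
    fit("end plate top",(abs(Z-.114)<.006)&(Y>.142)&(Y<.19)&(X>.4)&(X<.6))
    fit("post top",(Z>.114)&(Z<.127)&(Y<-.06)&(Y>-.09)&(X>.46)&(X<.54))
    fit("lever top",(Z>.1)&(Z<.127)&(Y<-.092)&(Y>-.13)&(X>.46)&(X<.54))
    fit("x+ rail",(abs(Z-.02)<.005)&(Y<-.03)&(Y>-.2)&(X>.575)&(X<.62))
```

```text
post top [array([ 0.5009, -0.0709,  0.116 ]), np.float64(0.0039)]
lever top [array([ 0.5   , -0.1086,  0.1118]), np.float64(0.0003)]
rack corner -x-y [array([ 0.3926, -0.2041,  0.0113]), np.float64(0.001)]
rack corner +x-y [array([ 0.6096, -0.2002,  0.0095]), np.float64(0.0021)]
top stop plate top 251 med [ 0.4992 -0.0207  0.1097] min [ 0.4086 -0.0248  0.1047] max [ 0.5913 -0.0168  0.114 ] ang 1.06
top end plate top 239 med [0.496  0.1616 0.1149] min [0.4062 0.1581 0.1102] max [0.5902 0.166  0.1198] ang 0.81
top post top 65 med [ 0.5015 -0.0713  0.1188] min [ 0.4887 -0.0763  0.1155] max [ 0.5126 -0.0651  0.1222] ang 3.99
top lever top 51 med [ 0.5008 -0.1085  0.117 ] min [ 0.4904 -0.1129  0.1009] max [ 0.5117 -0.1048  0.1218] ang -0.36
top x+ rail 477 med [ 0.591  -0.0839  0.0195] min [ 0.575  -0.1973  0.015 ] max [ 0.6194 -0.0307  0.0249] ang -83.03
scene stop plate top 337 med [ 0.4965 -0.023   0.11  ] min [ 0.4048 -0.0271  0.1045] max [ 0.5907 -0.0171  0.1135] ang 1.01
scene end plate top 72 med [0.4772 0.1611 0.1157] min [0.4052 0.1577 0.1133] max [0.5865 0.1649 0.1191] ang 0.58
scene post top 99 med [ 0.4984 -0.0748  0.1189] min [ 0.4859 -0.0798  0.1142] max [ 0.5107 -0.0674  0.1231] ang -0.05
scene lever top 95 med [ 0.4998 -0.114   0.1142] min [ 0.4893 -0.1163  0.1011] max [ 0.5086 -0.1095  0.1226] ang 0.41
scene x+ rail 682 med [ 0.5906 -0.0864  0.0198] min [ 0.5751 -0.199   0.015 ] max [ 0.6193 -0.0301  0.0249] ang -85.41
```

Request:
{"method": "jog_arm", "body": {"motion": [[[0.42,-0.26,0,0,0,0.033,0],[0.836,-0.53,0,0,0,0.065,0],[0.836,-0.53,0,0,0,0.065,0]]], "grip_force": 15}}

```text
time_s: 0.4
tool_pos: [0.2202, -0.5587, 0.2364]
tool_rot: [-179.8, -0.2, 1.5]
force: [-0.3, 0.8, -0.0]
grip_width: 0.0872
grasp_force: 0.0
```

Request:
{"method": "jog_arm", "body": {"motion": [[[0.2,-0.31,0,0,0,0,0],[0.4,-0.63,0,0,0,0,0],[0.59,-0.94,0,0,0,0,0]]]}}

```text
time_s: 0.7
tool_pos: [0.2703, -0.4678, 0.2361]
tool_rot: [-180.0, 0.0, 1.0]
force: [0.5, -0.1, 0.4]
grip_width: 0.0872
grasp_force: 0.0
```

Request:
{"method": "jog_arm", "body": {"motion": [[[0.2,-0.31,0,0,0,0,0],[0.4,-0.63,0,0,0,0,0],[0.59,-0.94,0,0,0,0,0]]]}}

```text
time_s: 1.0
tool_pos: [0.3277, -0.3727, 0.2363]
tool_rot: [-180.0, 0.0, 1.0]
force: [1.3, -0.2, 0.4]
grip_width: 0.0873
grasp_force: 0.0
```

Request:
{"method": "jog_arm", "body": {"motion": [[[0.2,-0.31,0,0,0,0,0],[0.4,-0.63,0,0,0,0,0],[0.59,-0.94,0,0,0,0,0]]]}}

```text
time_s: 1.3
tool_pos: [0.3851, -0.2778, 0.2363]
tool_rot: [-180.0, 0.0, 1.0]
force: [0.9, -0.6, -0.3]
grip_width: 0.087
grasp_force: 0.0
```

Request:
{"method": "jog_arm", "body": {"motion": [[[0.2,-0.31,0,0,0,0,0],[0.4,-0.63,0,0,0,0,0],[0.59,-0.94,0,0,0,0,0],[0.59,-0.94,0,0,0,0,0]]]}}

```text
time_s: 1.7
tool_pos: [0.4444, -0.1788, 0.2366]
tool_rot: [-179.9, -0.1, 1.5]
force: [1.0, -0.2, 0.9]
grip_width: 0.0869
grasp_force: 0.0
```

Run:
```python
from h import *
o=env.get_obs();print(o["tool_pos"],o["tool_rot"])
p,d=env.read_camera("wrist");cv2.imwrite("pics/w1.png",p[:,:,::-1]);np.save("pics/w1.npy",d)
c=pose("wrist",o);P=cloud(d,*c);X,Y,Z=P[...,0],P[...,1],P[...,2]
def fit(nm,m):
    s=P[m]
    if len(s)<8: print(nm,len(s));return
    v=cv2.fitLine(s[:,:2].astype(np.float32),4,0,.001,.001).ravel()
    print(nm,len(s),"med",np.median(s,0).round(4),"min",s.min(0).round(4),"max",s.max(0).round(4),"ang",np.degrees(np.arctan2(v[1],v[0])).round(2))
fit("stop plate top",(abs(Z-.11)<.004)&(Y<-.005)&(Y>-.05)&(X>.41)&(X<.58))
fit("post top",(Z>.115)&(Z<.127)&(Y<-.05)&(Y>-.09)&(X>.46)&(X<.54))
fit("lever top",(Z>.1)&(Z<.127)&(Y<-.095)&(Y>-.13)&(X>.46)&(X<.54))
fit("lever@100",(Z>.097)&(Z<.103)&(Y<-.095)&(Y>-.13)&(X>.46)&(X<.54))
fit("c1 top",(abs(Z-.148)<.01)&(Y<.06)&(Y>-.02)&(X>.4)&(X<.6))
```

```text
[ 0.44444055 -0.17878614  0.23663166] [-1.79894175e+02 -6.77877298e-02  1.50656056e+00]
stop plate top 1388 med [ 0.5073 -0.0231  0.1127] min [ 0.4155 -0.0263  0.108 ] max [ 0.58   -0.0177  0.114 ] ang 0.99
post top 487 med [ 0.4993 -0.0747  0.1218] min [ 0.4862 -0.0794  0.1151] max [ 0.5114 -0.0676  0.1244] ang 0.96
lever top 310 med [ 0.4997 -0.1133  0.1205] min [ 0.489  -0.1156  0.1014] max [ 0.5101 -0.1081  0.1233] ang 0.46
lever@100 11 med [ 0.5051 -0.1135  0.0977] min [ 0.4902 -0.1144  0.097 ] max [ 0.5101 -0.1109  0.1027] ang 2.19
c1 top 13540 med [0.5053 0.0216 0.1458] min [0.4237 0.0024 0.138 ] max [0.5865 0.06   0.1516] ang -7.71
```

View pics/w1.png

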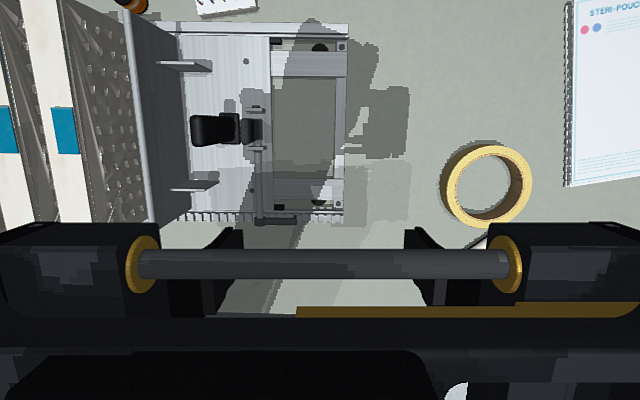

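The wrist view shows the post at (208,129) and the lever at (250,130). It confirms the post at y≈-0.0735 and the lever's outer face at y≈-0.1155, with yaw about 1°. Moving above the grip.

Request:
{"method": "jog_arm", "body": {"motion": [[[0.19,-0.3,0,0,0,0,0.22],[0.38,-0.6,0,0,0,0,0.22],[0.565,-0.904,0,0,0,0,0.22],[0.565,-0.904,0,0,0,0,0.22],[0.565,-0.904,0,0,0,0,0.22]]]}}

```text
time_s: 2.25
tool_pos: [0.4967, -0.0937, 0.2361]
tool_rot: [180.0, 0.1, 1.0]
force: [0.3, -0.7, 0.6]
grip_width: 0.0685
grasp_force: 0.0
```

```bash
python3 -c "
from cell import env
o=env.get_obs();print(o['tool_pos'],o['tool_rot'],o['grip_width'],o['force'])"
```

```text
[ 0.49668434 -0.09368337  0.23614303] [1.79976680e+02 6.30236955e-02 9.92301984e-01] 0.06846236212525623 [ 0.33953644 -0.74354558  0.60541437]
```

Request:
{"method": "jog_arm", "body": {"motion": [[[0.03,-0.06,0.25,0,0,0,0.22],[0.03,-0.06,0.5,0,0,0,0.22],[0.03,-0.06,0.75,0,0,0,0.22],[0.03,-0.06,0.9,0,0,0,0.22],[0.03,-0.06,0.9,0,0,0,0.22]]]}}

```text
time_s: 2.75
tool_pos: [0.4978, -0.0884, 0.1444]
tool_rot: [-180.0, 0.3, 0.8]
force: [-0.0, -0.5, 0.2]
grip_width: 0.0682
grasp_force: 0.0
```

Request:
{"method": "jog_arm", "body": {"motion": [[[0.015,-0.01,0.12,0,0,0,0.22],[0.015,-0.01,0.24,0,0,0,0.22],[0.015,-0.01,0.34,0,0,0,0.22],[0.015,-0.01,0.43,0,0,0,0.22],[0.015,-0.01,0.43,0,0,0,0.22]]]}}

```text
time_s: 3.25
tool_pos: [0.5004, -0.0858, 0.1021]
tool_rot: [-180.0, 0.1, 1.0]
force: [-0.6, -0.3, 0.4]
grip_width: 0.0683
grasp_force: 0.0
```

Run:
```python
from h import *
o=env.get_obs();print(o["tool_pos"],o["tool_rot"],o["force"])
p,d=env.read_camera("scene")
a=cv2.resize(p[180:300,230:360],None,fx=4,fy=4,interpolation=cv2.INTER_CUBIC)
cv2.imwrite("pics/s2.png",a[:,:,::-1])
```

```text
[ 0.50039835 -0.08575947  0.10207613] [-1.79959197e+02  1.39872088e-01  9.67362480e-01] [-0.57664195 -0.286365    0.36391895]
```

View pics/s2.png

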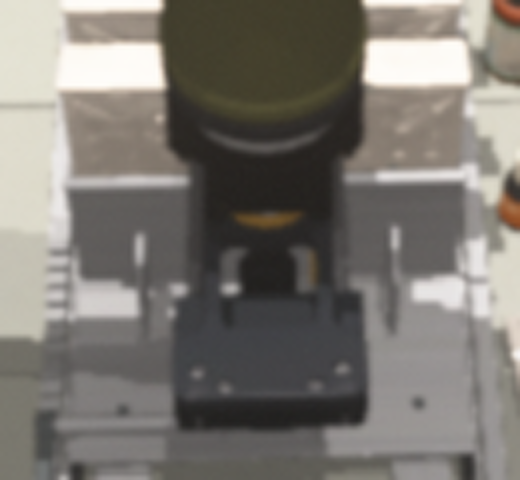

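The view shows the gripper straddling the post with no contact. Closing gently.

Request:
{"method": "jog_arm", "body": {"motion": [[[0,0,0,0,0,0,0.4],[0,0,0,0,0,0,0.5],[0,0,0,0,0,0,0.5],[0,0,0,0,0,0,0.5]]], "grip_force": 12}}

```text
time_s: 3.7
tool_pos: [0.5019, -0.0871, 0.1042]
tool_rot: [179.9, -0.1, 0.9]
force: [-0.4, -2.9, 2.6]
grip_width: 0.0464
grasp_force: 1.3
```

Request:
{"method": "jog_arm", "body": {"motion": [[[0,0,0,0,0,0,0.56],[0,0,0,0,0,0,0.62],[0,0,0,0,0,0,0.68],[0,0,0,0,0,0,0.7],[0,0,0,0,0,0,0.7]]]}}

```text
time_s: 4.2
tool_pos: [0.5019, -0.0849, 0.1041]
tool_rot: [-180.0, -0.0, 1.0]
force: [-0.2, 1.4, 6.2]
grip_width: 0.0344
grasp_force: 12.1
```

Request:
{"method": "jog_arm", "body": {"motion": [[[0,-0.02,0,0,0,0,0.7],[0,-0.07,0,0,0,0,0.7],[0,-0.13,0,0,0,0,0.7],[0,-0.19,0,0,0,0,0.7],[0,-0.25,0,0,0,0,0.7]]]}}

```text
time_s: 4.7
tool_pos: [0.5015, -0.0617, 0.1041]
tool_rot: [179.9, -0.1, 0.9]
force: [-0.2, -3.4, 5.1]
grip_width: 0.0346
grasp_force: 11.9
```

Request:
{"method": "jog_arm", "body": {"motion": [[[0,-0.06,0,0,0,0,0.7],[0,-0.12,0,0,0,0,0.7],[0,-0.18,0,0,0,0,0.7],[0,-0.24,0,0,0,0,0.7],[0,-0.3,0,0,0,0,0.7]]]}}

```text
time_s: 5.2
tool_pos: [0.5011, -0.0334, 0.1041]
tool_rot: [179.8, -0.1, 0.9]
force: [0.4, -5.2, 4.6]
grip_width: 0.0343
grasp_force: 11.9
```

Run:
```python
from h import *
o=env.get_obs();print(o["tool_pos"],o["force"],o["grip_width"])
for n in ("top",):
    p,d=env.read_camera(n);c=pose(n);P=cloud(d,*c)
    top=(P[...,2]>.14)&(P[...,2]<.156)&(P[...,0]>.54)&(P[...,0]<.595)&(P[...,1]>-.05)&(P[...,1]<.18)
    k,l,st,ce=cv2.connectedComponentsWithStats(top.astype(np.uint8))
    for i in range(1,k):
        if st[i,4]>50:s=P[l==i];print(st[i],np.median(s,0).round(4),s[:,1].min().round(4),s[:,1].max().round(4))
```

```text
[ 0.50111157 -0.03339012  0.10410893] [ 0.42803333 -5.22313785  4.56611589] 0.034337441975632536
[265 158  14  24 292] [0.565  0.1245 0.143 ] 0.1111 0.1389
[288 158  27  25 558] [0.5672 0.0647 0.143 ] 0.0352 0.0905
```

Request:
{"method": "jog_arm", "body": {"motion": [[[0,-0.05,0,0,0,0,0.7],[0,-0.1,0,0,0,0,0.7],[0,-0.14,0,0,0,0,0.7],[0,-0.17,0,0,0,0,0.7],[0,-0.2,0,0,0,0,0.7]]]}}

```text
time_s: 5.75
tool_pos: [0.5008, -0.0126, 0.1041]
tool_rot: [179.9, -0.1, 0.9]
force: [0.7, -5.2, 6.4]
grip_width: 0.034
grasp_force: 11.9
```

Request:
{"method": "jog_arm", "body": {"motion": [[[0,-0.02,0,0,0,0,0.7],[0,-0.04,0,0,0,0,0.7],[0,-0.05,0,0,0,0,0.7]]]}}

```text
time_s: 6.05
tool_pos: [0.5008, -0.0084, 0.1041]
tool_rot: [179.8, -0.1, 0.9]
force: [0.1, -6.4, 5.7]
grip_width: 0.0345
grasp_force: 11.9
```

Request:
{"method": "jog_arm", "body": {"motion": [[[0,-0.015,0,0,0,0,0.7],[0,-0.03,0,0,0,0,0.7],[0,-0.04,0,0,0,0,0.7]]]}}

```text
time_s: 6.35
tool_pos: [0.5007, -0.0046, 0.1041]
tool_rot: [179.8, -0.1, 0.9]
force: [0.5, -9.3, 4.6]
grip_width: 0.0344
grasp_force: 11.9
```

Request:
{"method": "jog_arm", "body": {"motion": [[[0,-0.005,0,0,0,0,0.7],[0,-0.005,0,0,0,0,0.7]]]}}

```text
time_s: 6.55
tool_pos: [0.5007, -0.0046, 0.1041]
tool_rot: [179.8, -0.1, 0.9]
force: [0.9, -8.3, 5.1]
grip_width: 0.0343
grasp_force: 11.9
```

Request:
{"method": "jog_arm", "body": {"motion": [[[0,-0.005,0,0,0,0,0.7],[0,-0.01,0,0,0,0,0.7],[0,-0.01,0,0,0,0,0.7]]]}}

```text
time_s: 6.85
tool_pos: [0.5007, -0.0046, 0.1041]
tool_rot: [179.7, -0.1, 0.8]
force: [0.7, -10.2, 4.1]
grip_width: 0.0344
grasp_force: 12.0
```

Request:
{"method": "jog_arm", "body": {"motion": [[[0,-0.005,0,0,0,0,0.7],[0,-0.01,0,0,0,0,0.7],[0,-0.015,0,0,0,0,0.7],[0,-0.015,0,0,0,0,0.7],[0,-0.015,0,0,0,0,0.7]]], "grip_force": 22}}

```text
time_s: 7.35
tool_pos: [0.5007, -0.0044, 0.1041]
tool_rot: [179.6, -0.1, 0.8]
force: [1.3, -12.1, 4.8]
grip_width: 0.034
grasp_force: 21.8
```

Run:
```python
from h import *
o=env.get_obs();print(o["tool_pos"],o["force"],o["grip_width"])
for n in ("top",):
    p,d=env.read_camera(n);c=pose(n);P=cloud(d,*c);cv2.imwrite("pics/t3.png",cv2.resize(p[145:265,235:425],None,fx=4,fy=4,interpolation=cv2.INTER_CUBIC)[:,:,::-1])
    top=(P[...,2]>.14)&(P[...,2]<.156)&(P[...,0]>.55)&(P[...,0]<.595)&(P[...,1]>-.05)&(P[...,1]<.18)
    k,l,st,ce=cv2.connectedComponentsWithStats(top.astype(np.uint8))
    for i in range(1,k):
        if st[i,4]>50:s=P[l==i];print(st[i],np.median(s,0).round(4),s[:,1].min().round(4),s[:,1].max().round(4))
```

```text
[ 0.50068856 -0.00435152  0.10405679] [  1.33234569 -12.08517832   4.7744152 ] 0.03398001966083211
[261 158  41  20 695] [0.57   0.1034 0.143 ] 0.063 0.1475
```

View pics/t3.png

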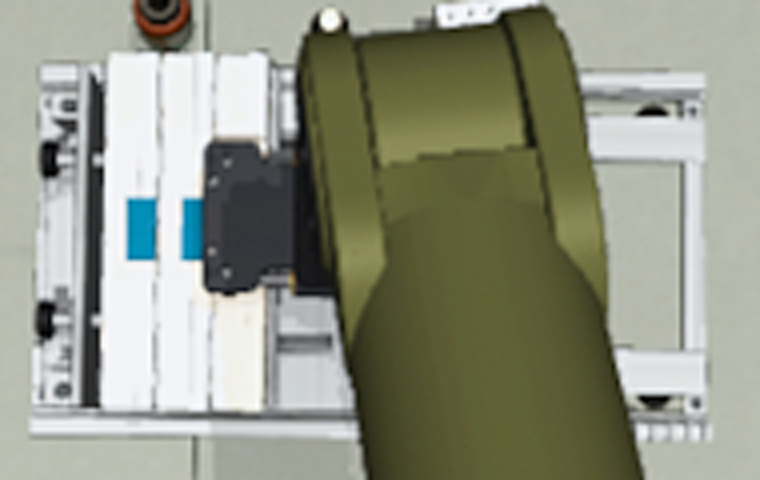

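The picture shows the three cassettes in contact, against the screws (row edge at crop x≈100). Pressing slightly more, then holding.

Request:
{"method": "jog_arm", "body": {"motion": [[[0,-0.005,0,0,0,0,0.7],[0,-0.012,0,0,0,0,0.7],[0,-0.012,0,0,0,0,0.7],[0,-0.012,0,0,0,0,0.7],[0,-0.012,0,0,0,0,0.7]]]}}

```text
time_s: 7.9
tool_pos: [0.5007, -0.0043, 0.1041]
tool_rot: [179.5, -0.1, 0.8]
force: [1.4, -13.8, 5.1]
grip_width: 0.034
grasp_force: 21.7
```

Request:
{"method": "jog_arm", "body": {"motion": [[[0,0.02,0,0,0,0,0.7],[0,0.04,0,0,0,0,0.7],[0,0.06,0,0,0,0,0.7],[0,0.06,0,0,0,0,0.7]]]}}

```text
time_s: 8.3
tool_pos: [0.5007, -0.0045, 0.104]
tool_rot: [179.9, -0.1, 0.9]
force: [1.1, -2.5, 5.1]
grip_width: 0.0337
grasp_force: 22.2
```

Request:
{"method": "jog_arm", "body": {"motion": [[[0,0.01,0,0,0,0,0.65],[0,0.01,0,0,0,0,0.55],[0,0.01,0,0,0,0,0.45],[0,0.01,0,0,0,0,0.35],[0,0.01,0,0,0,0,0.3]]]}}

```text
time_s: 8.8
tool_pos: [0.4998, -0.0043, 0.1031]
tool_rot: [-180.0, 0.0, 1.0]
force: [2.1, -1.9, 0.8]
grip_width: 0.0552
grasp_force: 1.2
```

Request:
{"method": "jog_arm", "body": {"motion": [[[0,0.05,0,0,0,0,0.3],[0,0.08,0,0,0,0,0.3],[0,0.1,0,0,0,0,0.3]]]}}

```text
time_s: 9.1
tool_pos: [0.4994, -0.0144, 0.1029]
tool_rot: [-179.9, 0.1, 1.0]
force: [-0.2, -0.1, 0.1]
grip_width: 0.0607
grasp_force: 0.0
```

Request:
{"method": "jog_arm", "body": {"motion": [[[0,0.015,0,0,0,0,0.3],[0,0.03,0,0,0,0,0.3],[0,0.04,0,0,0,0,0.3],[0,0.05,0,0,0,0,0.3]]]}}

```text
time_s: 9.5
tool_pos: [0.5001, -0.0189, 0.1034]
tool_rot: [-179.9, 0.0, 1.0]
force: [-0.5, 1.2, -0.6]
grip_width: 0.061
grasp_force: 1.1
```

Request:
{"method": "jog_arm", "body": {"motion": [[[0,0.01,0,0,0,0,0.3],[0,0.02,0,0,0,0,0.3],[0,0.02,0,0,0,0,0.3]]]}}

```text
time_s: 9.8
tool_pos: [0.5001, -0.02, 0.1033]
tool_rot: [-179.9, 0.0, 1.0]
force: [0.3, 5.8, -0.2]
grip_width: 0.0613
grasp_force: 2.7
```

Request:
{"method": "jog_arm", "body": {"motion": [[[0,0.01,0,0,0,0,0.3],[0,0.01,0,0,0,0,0.3]]]}}

```text
time_s: 10.0
tool_pos: [0.5001, -0.0201, 0.1033]
tool_rot: [-179.8, 0.0, 1.0]
force: [-0.3, 7.4, -1.7]
grip_width: 0.0609
grasp_force: 3.5
```

Run:
```python
from h import *
o=env.get_obs();print(o["tool_pos"],o["force"],o["grip_width"])
p,d=env.read_camera("scene");c=pose("scene");P=cloud(d,*c)
cv2.imwrite("pics/s4.png",cv2.resize(p[180:340,225:365],None,fx=4,fy=4,interpolation=cv2.INTER_CUBIC)[:,:,::-1][:600])
np.save("pics/s4.npy",d)
Y,Z,X=P[...,1],P[...,2],P[...,0]
m=(X>.385)&(X<.415)&(Y>-.09)&(Y<-.03)
for y in np.arange(-.09,-.03,.004):
    s=P[m&(abs(Y-y)<.002)];print(y.round(3),len(s),s[:,2].max().round(4) if len(s) else '')
```

```text
[ 0.50013569 -0.02012156  0.10330115] [-0.26989021  7.3636032  -1.72250563] 0.06092206070644188
-0.09 11 0.0191
-0.086 25 0.0212
-0.082 34 0.0215
-0.078 24 0.0192
-0.074 314 0.5436
-0.07 638 0.5503
-0.066 344 0.5552
-0.062 252 0.5601
-0.058 190 0.5637
-0.054 165 0.565
-0.05 167 0.5671
-0.046 128 0.5685
-0.042 131 0.5688
-0.038 107 0.5687
-0.034 91 0.566
```

View pics/s4.png

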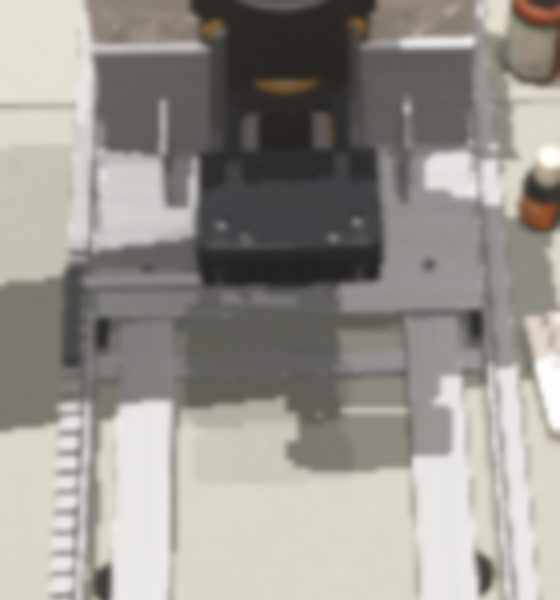

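Blocked at 7.4 N without further movement, so the catch is in a notch. Next: unload, lift off and check.

Request:
{"method": "jog_arm", "body": {"motion": [[[0,-0.04,0,0,0,0,0.3],[0,-0.08,0,0,0,0,0.3],[0,-0.11,0,0,0,0,0.25],[0,-0.11,0,0,0,0,0.22],[0,-0.11,0,0,0,0,0.22]]]}}

```text
time_s: 10.55
tool_pos: [0.5002, -0.0121, 0.1036]
tool_rot: [180.0, -0.0, 0.9]
force: [0.1, 0.4, -0.6]
grip_width: 0.0675
grasp_force: 0.0
```

Request:
{"method": "jog_arm", "body": {"motion": [[[0,0,-0.15,0,0,0,0.22],[0,0,-0.35,0,0,0,0.22],[0,0,-0.6,0,0,0,0.22],[0,0,-0.85,0,0,0,0.22],[0,0,-1.0,0,0,0,0.22]]]}}

```text
time_s: 11.05
tool_pos: [0.5012, -0.0119, 0.2066]
tool_rot: [179.9, -0.2, 0.9]
force: [1.3, -0.0, 0.5]
grip_width: 0.0679
grasp_force: 0.0
```

Request:
{"method": "jog_arm", "body": {"motion": [[[0,0.3,0,0,0,0,0.22],[0,0.6,0,0,0,0,0.22],[0,0.9,0,0,0,0,0.22],[0,1.0,0,0,0,0,0.22],[0,1.0,0,0,0,0,0.22]]]}}

```text
time_s: 11.55
tool_pos: [0.5016, -0.1132, 0.2036]
tool_rot: [-180.0, 0.0, 0.8]
force: [0.9, 1.3, 0.7]
grip_width: 0.068
grasp_force: 0.0
```

Request:
{"method": "jog_arm", "body": {"motion": [[[-0.2,0.4,0,0,0,0,0.22],[-0.4,0.8,0,0,0,0,0.22],[-0.5,1.0,0,0,0,0,0.22],[-0.5,1.0,0,0,0,0,0.22],[-0.5,1.0,0,0,0,0,0.22]]]}}

```text
time_s: 12.05
tool_pos: [0.4541, -0.2108, 0.2037]
tool_rot: [-179.9, -0.0, 1.0]
force: [0.2, 0.8, -0.2]
grip_width: 0.068
grasp_force: 0.0
```

Run:
```python
from h import *
o=env.get_obs();print(o["tool_pos"],o["force"])
for n in ("scene","top"):
    p,d=env.read_camera(n);c=pose(n);P=cloud(d,*c);X,Y,Z=P[...,0],P[...,1],P[...,2]
    cv2.imwrite(f"pics/{n}5.png",p[:,:,::-1])
    for nm,m in(("stop",(abs(Z-.11)<.006)&(Y<.07)&(Y>.03)&(X>.41)&(X<.58)),("post",(Z>.114)&(Z<.127)&(Y<.03)&(Y>-.015)&(X>.46)&(X<.54)),("lever",(Z>.1)&(Z<.127)&(Y<-.016)&(Y>-.06)&(X>.46)&(X<.54)),("row",(Z>.14)&(Z<.155)&(X>.41)&(X<.59)&(Y>.03)&(Y<.18)),("end",(abs(Z-.114)<.006)&(Y>.15)&(Y<.19)&(X>.4)&(X<.6)),
      ("rail",(X>.38)&(X<.405)&(Y<-.1)&(Y>-.19)&(Z>.016)&(Z<.03)),("catchbar",(X>.38)&(X<.405)&(Y<-.05)&(Y>-.085)&(Z>.01)&(Z<.05))):
        s=P[m];
        if len(s):print(n,nm,len(s),np.median(s,0).round(4),s[:,1].min().round(4),s[:,1].max().round(4),np.percentile(s[:,2],90).round(4))
p,d=env.read_camera("scene")
cv2.imwrite("pics/s5.png",cv2.resize(p[190:310,225:365],None,fx=5,fy=5,interpolation=cv2.INTER_CUBIC)[:,:,::-1])
```

```text
[ 0.45407083 -0.21076914  0.20369595] [ 0.24374958  0.78590121 -0.18180202]
scene stop 315 [0.5253 0.0571 0.1106] 0.0514 0.0645 0.114
scene post 78 [0.4984 0.0021 0.119 ] -0.0024 0.0087 0.121
scene lever 92 [ 0.4982 -0.0361  0.1148] -0.0388 -0.0305 0.1191
scene row 1855 [0.5317 0.0994 0.1437] 0.0587 0.1458 0.1465
scene rail 14 [ 0.4029 -0.1138  0.0182] -0.1208 -0.1032 0.02
top stop 223 [0.4925 0.0571 0.1101] 0.0531 0.0611 0.1127
top post 65 [0.4995 0.0059 0.1188] 0.0011 0.0123 0.1207
top lever 46 [ 0.5007 -0.0309  0.1169] -0.0355 -0.0278 0.1198
top row 3160 [0.4984 0.1031 0.1433] 0.061 0.1475 0.1461
top end 237 [0.4962 0.1617 0.115 ] 0.1579 0.1657 0.1171
top rail 96 [ 0.3977 -0.1536  0.0193] -0.1898 -0.1002 0.0212
top catchbar 69 [ 0.3975 -0.0677  0.02  ] -0.0847 -0.0511 0.0328
```

View pics/s5.png

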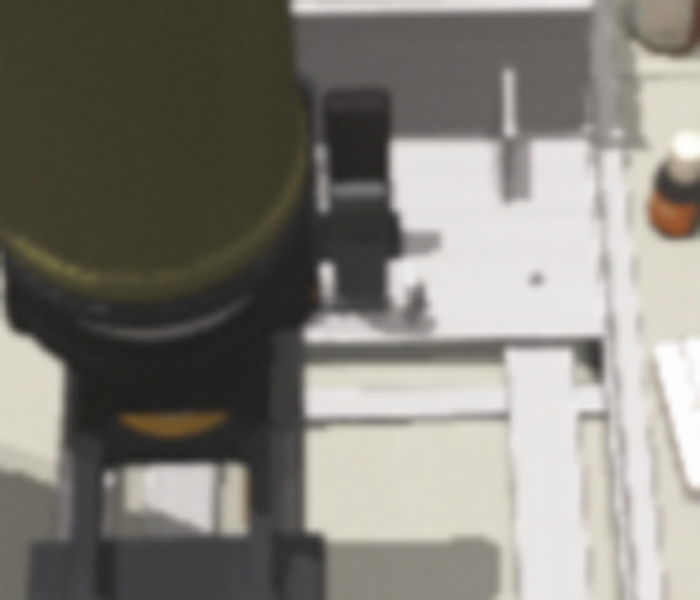

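The view shows the post and lever at their resting spacing (37–38 mm between tops, as at the start), so the catch is down. The row is tight and about 12 mm from the end plate. Handing in.

```bash
python3 -c "
from cell import env
print(env.sign_off())"
```

```text
the job is handed in; nothing more can be done
None
```

I handed the job in at about 12 s of robot time. The stop pressed the row against the screws at about 11 N (estimated from the wrist force), then was eased back until its catch blocked in a notch. Camera checks put the lever at its rest spacing, the cassettes together about 12 mm from the end plate, and the gripper clear; the judge returned no verdict.

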